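Move a clip-fit battery cover to the loaded box

TASK

The open battery box holds two fresh cells and needs its cover. Pinch the two opposing tabs of the cover on the other box together, gently, to free it and lift it off without wrenching; then put it on the open box, press it home and let the tabs spring out so that it is latched on both sides. The tabs and boxes are brittle, so do not use more force than needed, and leave the other things on the desk where they are.

Things in the scene. Friction and masses are not known exactly. Their poses are not given: they have to be found in the camera images.
- cover_grip (a point): Loose grey cover, about 0.1 kg, alike when turned half round: a plate 96 (x) x 67 (y) x 4 mm with two upright finger tabs facing each other along y. This point: centre between the tabs, half-way up them, 11 mm above the plate's top. z up, x along the plate. Its height over a box's underside: 56 mm latched, 55 mm flush on the rim; unlatched it stands 2 mm or more higher, or its tabs stay pushed in.
- cover_under (a point): Centre of the underside of the cover's plate, 15 mm below cover_grip, same axes. Under each corner a round-ended peg, 8 mm thick and 12 mm long, locates the cover inside a box with 1.5 mm play each way. Latched, the springs leave a gap of about 1 mm between plate and rim; that is right.
- tab_a: Finger tab on the cover's +y side, 22 wide (x) x 4 thick x 22 mm high above the plate. Origin: centre of its outer face, y = +24 mm from cover_grip when out (48 mm over both tabs). Slides straight inward 5 mm to a stop (38 mm over both) against a spring: 3 N when out, 10.5 N at the stop. Its catch nose reaches 3 mm under the box's ledge: it is safely clear only near the stop. Cracks above 22 N.
- tab_b: The same finger tab on the cover's -y side: origin at y = -24 mm from cover_grip when out, slides toward +y, same spring, stop and strength (cracks above 22 N). The noses of both tabs lie up to 13 mm below the plate and have sloped undersides.
- donor_box: White plastic battery box, 96 (x) x 67 (y) x 40 mm high, standing firmly (it does not move). Origin: centre of its underside, z up, x along its length. The cover is latched on it at the start; it is empty. It is built like the open box, with the same ledges and spring pins, so the cover rises a few mm by itself when freed. It breaks if loaded with more than 30 N.
- open_box: White plastic battery box, 96 (x) x 67 (y) x 40 mm high, standing firmly (it does not move). Origin: centre of its underside, z up, x along its length. Open at the start; two cells lie in it, tops at z = 22 mm. Inside the middle of each long wall a catch ledge 36 mm long, z = 36 to 40 mm, leaves 51 mm between the ledges. It breaks if loaded with more than 30 N.
- open_box_rim (a point): Centre of the open box's mouth, level with its rim (40 mm above its underside), axes as the box. With its tabs held in, the cover goes down freely between the ledges onto the spring pins; it is then pressed down to the rim, and held there while the tabs are let out under the ledges.
- open_box_pin (a point): Top of one of the open box's two brass spring pins when up: 6 mm thick, at x = +38 mm (the other at -38 mm), y = 0, 6 mm above the rim. They push the cover up, together with about 1 N at first touch, 7 N at the latched height and 8.5 N with the cover pressed flush on the rim.
- mug: White mug 97 mm high, bystander. Origin: centre of its underside.
- tape_black: Black roll of tape, 58 mm across, 19 mm high, bystander. Origin: centre of its underside.
- screw_dish: Round steel dish 75 mm across, 14 mm high, bystander between the boxes. Origin: centre of its underside.
- driver_blue: Small blue-handled screwdriver 149 mm long, 16 mm high, bystander on the desk. Origin: middle of its underside.
Mind the look-alikes: they are no part of the job. What is shaped like the part that bears cover_grip but purple is not meant.

How it is judged:
By the outcome, as a careful person would: the job done as asked, in the order asked, and still so for the second after the job is handed in, with the robot touching nothing.
It also fails if it takes over 53 s, if anything falls off the work surface, if the arm or the gripper's body presses on something with over 40 N, if the wrist force passes 120 N, or if a joint passes its speed limit or range.

ROBOT

A 6-joint arm with a two-finger parallel gripper is mounted at the origin on a cart in front of the work surface, level with it; the furniture and walls round the work are solid. World frame = base frame: x ahead of the robot, y to its left, z up, the work surface at z = 0. Lengths are in m, angles in rad, forces in N, time in s.
With the tool pointing down it reaches from about 0.325 to 0.85 m from the base axis. Payload 4.4 kg.
Tool frame: the origin (TCP) lies midway between the tips of the shut fingers; the grasp point (between the pads) lies 19 mm behind it (manip.hold_point_z is the distance from the TCP to the grasp point, in m); z points along the fingers, y is the line along which they close (so a half turn about z gives the same grasp; the last joint's range is limited). The gripper opens to 94 mm and grips with 3 to 60 N. Pads are 16 mm wide; open, the fingers measure 119 mm over their backs; the gripper's body (75 mm by 177 mm) begins 78 mm behind the grasp point.
Start: joints at [-1.319, 0.207, 1.542, -0, 1.393, -0.15], TCP at [0.225, -0.529, 0.205] pointing down, gripper open.
Joint ranges: [-2.73, 2.73], [-0.86, 2.22], [0.23, 2.46], [-1.11, 4.25], [0.08, 2.63], [-2.82, 2.82]. Speed limits (rad/s): [2.79, 2.79, 3.14, 3.14, 3.14, 3.14].

INTERFACE

Orientations are given as a rotation vector (axis times angle).
In Python, from station import status, vision, finish_job, manip gives the robot as it stands.
- The arm moves only by the shell command python3 -m inch 'ROWS'. ROWS is a JSON object of lists of equal length, an entry for each row: "jaw": the opening, from 0 (shut) to 1 (fully open); "dp": the shift along the tool's x, y, z in units of 0.04 m (1.0 is 0.04 m), a list of three; "rotation": the turn, a rotation vector about the tool's x, y, z in units of 0.12 rad (1.0 is 0.12 rad), a list of three. In form: {"jaw": [jaw, ...], "dp": [[x, y, z], ...], "rotation": [[wx, wy, wz], ...]}. A call has 1 to 20 rows; each row shifts and turns the commanded pose from where the row before left it, along the tool's axes as they then stand; what a row does not reach is not made up. A row lasts 1/12 s, in which the tool goes at most 41.7 mm and 7.16 degrees, less where a joint would pass 70% of its speed; a pose out of reach is approached as far as the arm can. A call with a number of a shift or a turn outside -1 to 1 is refused whole. A call with a gripper value outside its range is refused whole. The fingers move at their own pace and stop on an object; the grip force is fixed at half the most. Time passes only in rows, so rows that do not move let the fingers close. It gives the time, the measured TCP pose, the force, the opening and the grip force at its end, in the units of the state.
- status.state(): the state, without advancing time (a new reading comes with each control period).
- vision.get_image(name): name is "side" or "top" or "wrist"; returns a dict with "image" (400x640x3 uint8, red, green, blue), "range_z" (400x640 float32, m along the optical axis (not along the pixel's ray), 0 where there is no reading), "fx", "fy", "cx", "cy" (pixels), "extrinsics" (4x4, takes a point from camera to world coordinates). Camera axes: x right, y down, z forward; pixel columns grow to the right and rows downward; lengths in m; the calibration is good to about 2 mm. A picture is of the moment at which its call begins.
- finish_job(): hands the job in; it is judged then, once.
The state is a dict: "time": time; "qpos": joint angles; "joint_vel": joint speeds; "effort": joint torques, N m; "position": TCP position; "ee_rot": TCP orientation; "contact_force": force on the tool from outside, world axes, zero at the start; "ft_torque": the same for the moment, N m; "gripper_width": opening from 0.0 (shut) to 1.0 (fully open); "grasp_force": force on a finger pad.
Only numpy, scipy, OpenCV 4.12 (cv2) and the standard library are available. Lean on these libraries where they do the work, as an engineer would, in place of code of your own. Each camera call takes 0.05 s, during which the arm holds its last target. There are 200 camera calls.

## Working session

There is one attempt and no reset: what is moved stays moved. The work goes in short steps, Python scripts to look and compute and a shell command to move; the robot and the scene stay as the last step left them, time stands still between calls to the robot, and variables do not carry over. Pictures are saved under pics/ and viewed, at most 10 in all, crops included, and the job is handed in when it is done.

```bash
mkdir -p pics; ls
python3 - <<'E'
from station import status, vision, manip
import cv2,numpy as np
print(status.state()); print([a for a in dir(manip) if a[0]!='_'])
for n in ("top","side"):
    d=vision.get_image(n); np.savez(f"{n}0.npz",**d)
    cv2.imwrite(f"pics/{n}0.png",d["image"][:,:,::-1]); print(n,d["fx"],d["cx"],d["cy"],np.round(d["extrinsics"],3).tolist())
E
```

```text
pics
{'time': 0.0, 'qpos': array([-1.31950614e+00,  2.07396051e-01,  1.54293177e+00, -9.84597441e-06,
        1.39348958e+00, -1.50511696e-01]), 'joint_vel': array([-0.00112579, -0.00015677, -0.00121682, -0.00038829, -0.00112552,
       -0.0011211 ]), 'effort': array([ 1.54008860e-03, -3.70881021e+01, -2.81414884e+01,  6.98068785e-02,
        3.59994115e-02, -1.80093934e-04]), 'position': array([ 0.22464937, -0.52843341,  0.20431493]), 'ee_rot': array([-3.07622909e+00, -6.26471217e-01,  1.91083339e-04]), 'contact_force': array([-1.13138007,  0.66715903,  0.00355245]), 'ft_torque': array([0.02159599, 0.03452621, 0.02662813]), 'grasp_force': 0.0, 'gripper_width': 0.9967962146746879}
['IKError', 'hold_point_z']
top 411.88381373910823 320.9908686818447 203.45792086536792 [[-0.032, -0.979, 0.201, 0.265], [-0.999, 0.032, -0.003, -0.074], [-0.004, -0.201, -0.979, 1.349], [0.0, 0.0, 0.0, 1.0]]
side 435.4028546445849 317.2450245648907 194.5818546769173 [[-0.927, -0.241, 0.286, 0.139], [-0.374, 0.596, -0.711, 0.895], [0.001, -0.766, -0.643, 0.919], [0.0, 0.0, 0.0, 1.0]]
```

View pics/top0.png

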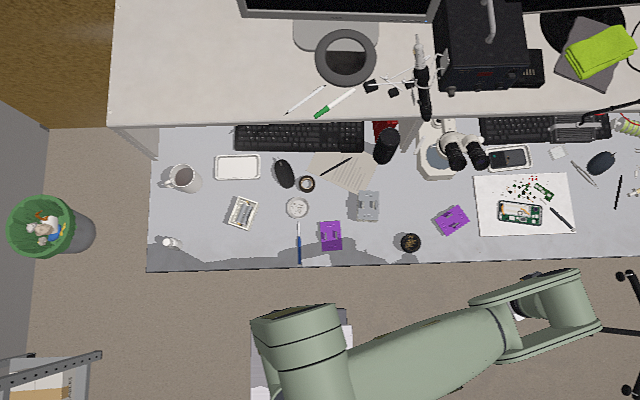

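View pics/side0.png

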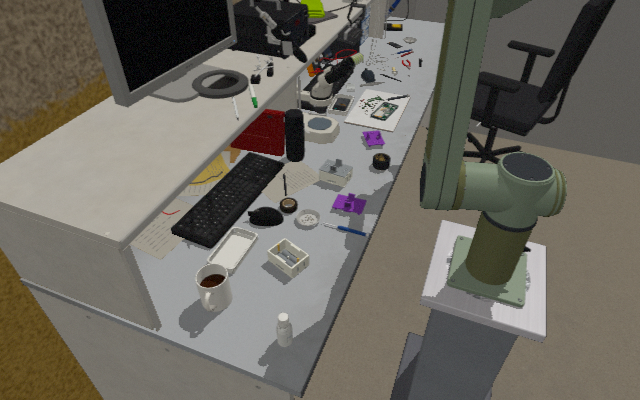

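Top view: the candidates for the cover are grey at (368,206), on the donor box, and purple look-alikes at (330,236) and (450,220). I choose the grey one. The open box with cells is at (241,212), the dish at (297,207) and the driver at (299,245).

```bash
cat > h.py <<'E'
import numpy as np,cv2
def ray(d,u,v,z):
    E=d["extrinsics"];r=E[:3,:3]@np.array([(u-d["cx"])/d["fx"],(v-d["cy"])/d["fy"],1]);o=E[:3,3]
    return o+r*(z-o[2])/r[2]
def cloud(d):
    v,u=np.mgrid[:400,:640];Z=d["range_z"];P=np.stack([(u-d["cx"])/d["fx"]*Z,(v-d["cy"])/d["fy"]*Z,Z],-1)
    return P@d["extrinsics"][:3,:3].T+d["extrinsics"][:3,3]
def rectof(P):
    (c,s,a)=cv2.minAreaRect(P[:,:2].astype(np.float32)*1000); return np.round(c,1),np.round(s,1),round(a,1)
E
python3 - <<'E'
import numpy as np,cv2
from h import *
d=dict(np.load("top0.npz"));P=cloud(d)
for n,(u,v),lo,hi in (("donor",(368,206),.025,.06),("open",(241,212),.025,.06)):
    Q=P[v-24:v+25,u-24:u+25].reshape(-1,3);z=Q[:,2];m=(z>lo)&(z<hi)
    print(n,ray(d,u,v,.042),rectof(Q[m]),m.sum(),np.percentile(z[m],[5,50,95]), z[:3])
cv2.imwrite("pics/crop.png",cv2.resize(d["image"][175:255,210:400,::-1],None,fx=4,fy=4,interpolation=2))
E
```

```text
donor [ 0.52047087 -0.22879143  0.042     ] (array([ 523.5, -226.5]), array([67.3, 97.2]), 84.5) 600 [0.04031344 0.04657095 0.05143728] [0.00446945 0.00631973 0.0081333 ]
open [0.51424561 0.18187278 0.042     ] (array([513. , 178.6]), array([68.9, 95.5]), 69.5) 251 [0.02605544 0.03927118 0.04456916] [0.00487671 0.00134934 0.00607606]
```

View pics/crop.png

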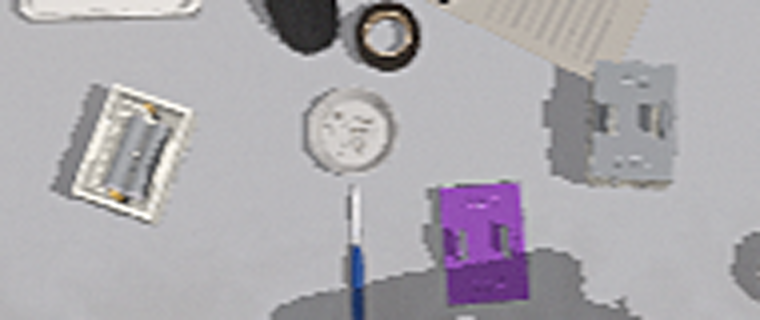

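The close crop confirms it: grey cover with two tabs facing along y at crop (605–650,118), on a white box. The open box with brass pins is at crop (135,155).

```bash
python3 -m inch '{"jaw":[1,1,1,1,1,1,1,1,1,1,1,1,1,1,1,1,1,1,1,1],"dp":[[0.7,-0.29,0],[0.7,-0.29,0],[0.7,-0.29,0],[0.7,-0.29,0],[0.7,-0.29,0],[0.7,-0.29,0],[0.7,-0.29,0],[0.7,-0.29,0],[0.7,-0.29,0],[0.7,-0.29,0],[0.7,-0.29,0],[0.7,-0.29,0],[0.7,-0.29,0],[0.7,-0.29,0],[0,0,0],[0,0,0],[0,0,0],[0,0,0],[0,0,0],[0,0,0]],"rotation":[[0,0,0],[0,0,0],[0,0,0],[0,0,0],[0,0,0],[0,0,0],[0,0,0],[0,0,0],[0,0,0],[0,0,0],[0,0,0],[0,0,0],[0,0,0],[0,0,0],[0,0,0.83],[0,0,0.83],[0,0,0.83],[0,0,0.83],[0,0,0.83],[0,0,0]]}'
cat >> h.py <<'E'
def report(tgt,ang):
    """tool-frame offset (mm) to world target, and turn about tool z to put tool y line at ang (deg)"""
    from station import status
    from scipy.spatial.transform import Rotation as Rn
    s=status.state();R=Rn.from_rotvec(s["ee_rot"]).as_matrix()
    a=np.degrees(np.arctan2(R[1,1],R[0,1]));t=(a-ang+90)%180-90
    print("t",s["time"],"q",np.round(s["qpos"],2),"tcp",np.round(s["position"]*1000,1),"tilt",np.round(R[:,2],4),"F",np.round(s["contact_force"],1),"w",round(s["gripper_width"]*94,1),"g",round(s["grasp_force"],1))
    print("offset units",np.round(R.T@(np.array(tgt)/1000-s["position"])/.04,3),"turn units",round(np.radians(t)/.12,3))
E
python3 - <<'E'
from station import vision
from h import *
d=vision.get_image("wrist");np.savez("w1.npz",**d);cv2.imwrite("pics/w1.png",d["image"][:,:,::-1])
print(np.round(d["extrinsics"],3),d["fx"]);report([523.5,-226.5,120],84.5)
E
```

```text
time: 1.77
position: [0.5218, -0.2261, 0.2048]
ee_rot: [-3.137, 0.153, 0.002]
contact_force: [-0.2, -0.5, -0.7]
gripper_width: 0.998
grasp_force: 0.0
[[-0.098 -0.969 -0.227  0.588]
 [-0.995  0.095  0.023 -0.232]
 [-0.001  0.228 -0.974  0.383]
 [ 0.     0.     0.     1.   ]] 291.2878803331836
t 1.8167 q [-0.56  0.19  1.56  0.    1.39  1.1 ] tcp [ 521.8 -226.2  204.9] tilt [-9.e-04  6.e-04 -1.e+00] F [ 0.2 -1.2 -0.5] w 94.1 g 0.0
offset units [0.045 0.005 2.122] turn units 0.016
```

View pics/w1.png

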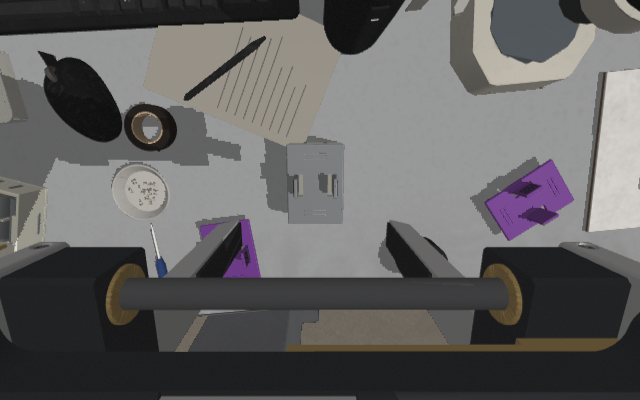

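Wrist view: the grey cover is at (315,183), squared with the image, with tabs at (298,185) and (334,187). Next I refine from this cloud.

```bash
python3 - <<'E'
from h import *
d=dict(np.load("w1.npz"));P=cloud(d)[135:235,275:355].reshape(-1,3)
print(np.percentile(P[:,2],[5,30,50,70,90,99]))
m=(P[:,2]>.036)&(P[:,2]<.052);print("plate",rectof(P[m]))
T=P[P[:,2]>.056];print("tabs",rectof(T),len(T),T[:,2].max())
# colour mask of plate, cast to plane 0.045
g=d["image"][125:240,270:360].astype(int);h=cv2.cvtColor(d["image"],cv2.COLOR_RGB2HSV)
for k in (0,1):
    a=np.radians(84.3);s=T[:,:2]@[np.cos(a),np.sin(a)];c=s.mean();q=T[(s>c) if k else (s<c)];print(rectof(q))
E
ls; sed -n 1,400p /dev/null
```

```text
[-0.0012821   0.00012781  0.04377412  0.0447798   0.04565772  0.06706402]
plate (array([ 524.7, -227.2]), array([66.9, 95.5]), 84.4)
tabs (array([ 551.2, -229. ]), array([49.6, 73.7]), 86.2) 236 0.38345445172040504
(array([ 523.3, -249.7]), array([ 4.7, 20.8]), 85.1)
(array([ 553.1, -214.8]), array([ 9. , 77.3]), 70.0)
h.py
pics
side0.npz
top0.npz
w1.npz
```

```bash
python3 - <<'E'
from h import *
report([524.7,-227.2,75],84.4)
E
python3 -m inch '{"jaw":[0.7,0.7,0.7,0.7,0.7,0.7,0.7,0.7],"dp":[[0.07,0.03,0.5],[0,0,0.5],[0,0,0.5],[0,0,0.5],[0,0,0.5],[0,0,0.5],[0,0,0.25],[0,0,0]],"rotation":[[0,0,0],[0,0,0],[0,0,0],[0,0,0],[0,0,0],[0,0,0],[0,0,0],[0,0,0]]}' >/dev/null
python3 - <<'E'
from station import vision
from h import *
report([524.7,-227.2,47],84.4)
d=vision.get_image("wrist");np.savez("w2.npz",**d);cv2.imwrite("pics/w2.png",d["image"][:,:,::-1])
E
```

```text
t 1.8167 q [-0.56  0.19  1.56  0.    1.39  1.1 ] tcp [ 521.8 -226.2  204.9] tilt [-9.e-04  6.e-04 -1.e+00] F [ 0.2 -1.2 -0.5] w 94.1 g 0.0
offset units [0.077 0.02  3.247] turn units 0.03
t 2.4833 q [-0.56  0.34  1.67 -0.    1.14  1.1 ] tcp [ 522.5 -226.5   72.3] tilt [-0.0055  0.0034 -1.    ] F [-1.2  0.5 -1. ] w 65.9 g 0.0
offset units [0.061 0.013 0.633] turn units 0.025
```

View pics/w2.png

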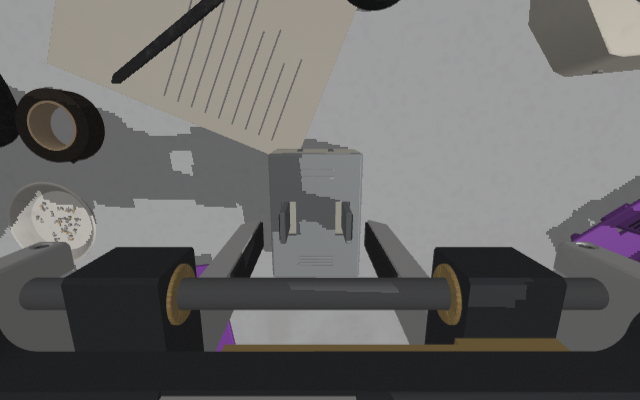

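Close view: the tabs at (289,220) and (343,221) sit centred between the finger pads, whose inner edges are at about (263) and (367). I descend next.

```bash
python3 -m inch '{"jaw":[0.65,0.62,0.58,0.58,0.58],"dp":[[0.05,0.01,0.2],[0,0,0.2],[0,0,0.17],[0,0,0],[0,0,0]],"rotation":[[0,0,0],[0,0,0],[0,0,0],[0,0,0],[0,0,0]]}' >/dev/null
python3 -c "
from h import *
report([524.7,-227.2,47],84.4)"
python3 -m inch '{"jaw":[0.53,0.51,0.5,0.49,0.48,0.48],"dp":[[0,0,0],[0,0,0],[0,0,0],[0,0,0],[0,0,0],[0,0,0]],"rotation":[[0,0,0],[0,0,0],[0,0,0],[0,0,0],[0,0,0],[0,0,0]]}' >/dev/null
python3 -c "
from h import *
report([524.7,-227.2,47],84.4)"
```

```text
t 2.95 q [-0.56  0.37  1.67  0.    1.1   1.11] tcp [ 526.4 -228.3   52.2] tilt [-8.e-04  5.e-04 -1.e+00] F [ 0.3 -0.6 -0.4] w 54.7 g 0.0
offset units [-0.045 -0.022  0.131] turn units 0.015
t 3.45 q [-0.56  0.37  1.67 -0.    1.1   1.11] tcp [ 527.1 -228.8   53.1] tilt [ 7.e-04 -6.e-04 -1.e+00] F [0.2 0.5 1. ] w 45.3 g 6.1
offset units [-0.063 -0.034  0.151] turn units 0.013
```

```bash
python3 -m inch '{"jaw":[0.56,0.56,0.56,0.56,0.56,0.56],"dp":[[0,0,0],[-0.06,-0.03,0],[0,0,0.07],[0,0,0.06],[0,0,0],[0,0,0]],"rotation":[[0,0,0],[0,0,0],[0,0,0],[0,0,0],[0,0,0],[0,0,0]]}' >/dev/null
python3 -c "
from h import *
report([524.7,-227.2,47],84.4)"
python3 -m inch '{"jaw":[0.52,0.5,0.48,0.46,0.45,0.44,0.44],"dp":[[0,0,0],[0,0,0],[0,0,0],[0,0,0],[0,0,0],[0,0,0],[0,0,0]],"rotation":[[0,0,0],[0,0,0],[0,0,0],[0,0,0],[0,0,0],[0,0,0],[0,0,0]]}' >/dev/null
python3 -c "
from h import *
report([524.7,-227.2,47],84.4)"
```

```text
t 3.95 q [-0.56  0.38  1.68 -0.    1.08  1.11] tcp [ 524.1 -226.9   47. ] tilt [-9.e-04  4.e-04 -1.e+00] F [-0.3 -0.2 -0.2] w 52.9 g 0.0
offset units [ 0.016  0.005 -0.001] turn units 0.012
t 4.5333 q [-0.56  0.38  1.68  0.    1.09  1.11] tcp [ 524.4 -226.7   47.4] tilt [-2.e-04  5.e-04 -1.e+00] F [-0.6  0.3 -1.4] w 41.8 g 9.6
offset units [0.008 0.011 0.011] turn units 0.014
```

```bash
python3 -m inch '{"jaw":[0.43,0.42,0.42,0.42],"dp":[[0,0,0],[0,0,0],[0,0,0],[0,0,0]],"rotation":[[0,0,0],[0,0,0],[0,0,0],[0,0,0]]}' >/dev/null
python3 -c "
from h import *
report([524.7,-227.2,47],84.4)"
python3 -m inch '{"jaw":[0.415,0.412,0.41,0.41],"dp":[[0,0,0],[0,0,0],[0,0,0],[0,0,0]],"rotation":[[0,0,0],[0,0,0],[0,0,0],[0,0,0]]}' >/dev/null
python3 -c "
from h import *
report([524.7,-227.2,47],84.4)"
```

```text
t 4.8667 q [-0.56  0.38  1.68 -0.    1.09  1.11] tcp [ 524.5 -227.5   48.2] tilt [-0.e+00 -7.e-04 -1.e+00] F [-3.1 -0.2  5.2] w 39.7 g 9.2
offset units [ 0.005 -0.009  0.03 ] turn units 0.013
t 5.2 q [-0.56  0.38  1.68 -0.    1.09  1.11] tcp [ 524.5 -227.4   47.8] tilt [ 0.e+00 -6.e-04 -1.e+00] F [-3.3 -1.7  5. ] w 38.8 g 9.9
offset units [ 0.005 -0.006  0.019] turn units 0.013
```

The cover is free: the upward push on the fingertips shows it. I lift it gently.

```bash
python3 -m inch '{"jaw":[0.41,0.41,0.41,0.41,0.41,0.41,0.41,0.41],"dp":[[0,0,-0.03],[0,0,-0.03],[0,0,-0.03],[0,0,-0.03],[0,0,-0.03],[0,0,-0.03],[0,0,0],[0,0,0]],"rotation":[[0,0,0],[0,0,0],[0,0,0],[0,0,0],[0,0,0],[0,0,0],[0,0,0],[0,0,0]]}' >/dev/null
python3 -c "
from h import *
report([524.7,-227.2,47],84.4)"
python3 -m inch '{"jaw":[0.41,0.41,0.41,0.41,0.41,0.41,0.41,0.41,0.41,0.41],"dp":[[0,0,-0.08],[0,0,-0.08],[0,0,-0.1],[0,0,-0.15],[0,0,-0.3],[0,0,-0.4],[0,0,-0.5],[0,0,-0.5],[0,0,0],[0,0,0]],"rotation":[[0,0,0],[0,0,0],[0,0,0],[0,0,0],[0,0,0],[0,0,0],[0,0,0],[0,0,0],[0,0,0],[0,0,0]]}' >/dev/null
python3 - <<'E'
from station import vision
from h import *
report([513,178.6,140],69.5)
for n in ("wrist","top"):
    d=vision.get_image(n);np.savez(n[0]+"3.npz",**d)
    if n=="wrist": cv2.imwrite("pics/w3.png",d["image"][:,:,::-1])
E
```

```text
t 5.8667 q [-0.56  0.37  1.68  0.    1.1   1.11] tcp [ 524.3 -226.6   54.3] tilt [-4.e-04  8.e-04 -1.e+00] F [ 0.6  0.3 -1.2] w 38.6 g 9.9
offset units [0.011 0.014 0.182] turn units 0.013
t 6.7 q [-0.56  0.26  1.62  0.    1.26  1.11] tcp [ 525.8 -227.9  141.3] tilt [ 0.0039 -0.0024 -1.    ] F [ 0.4 -0.  -1. ] w 38.6 g 9.9
offset units [-1.2950e+00 -1.0084e+01  5.0000e-03] turn units 2.18
```

View pics/w3.png

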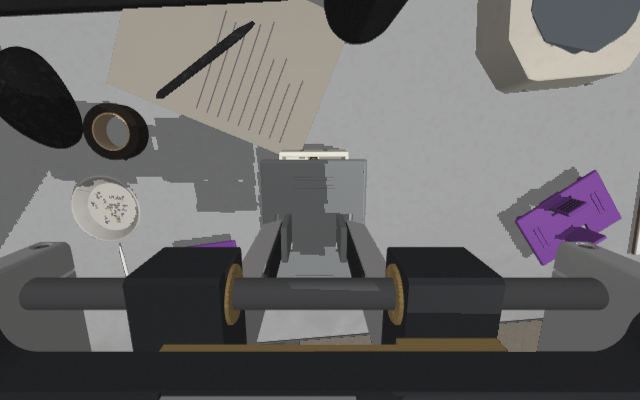

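The cover is held level, plate at (313,190), and the donor box is left empty. I move short of the open box for a clear look.

```bash
python3 -m inch '{"jaw":[0.41,0.41,0.41,0.41,0.41,0.41,0.41,0.41,0.41,0.41,0.41,0.41,0.41,0.41,0.41,0.41,0.41,0.41,0.41,0.41],"dp":[[-0.1,-0.3,0],[-0.2,-0.5,0],[-0.25,-0.7,0],[-0.25,-0.75,0],[-0.25,-0.75,0],[-0.25,-0.75,0],[-0.25,-0.75,0],[-0.25,-0.75,0],[-0.25,-0.75,0],[-0.25,-0.75,0],[-0.25,-0.75,0],[-0.25,-0.75,0],[-0.25,-0.7,0],[-0.25,-0.6,0],[-0.2,-0.33,0],[0,0,0],[0,0,0],[0,0,0],[0,0,0],[0,0,0]],"rotation":[[0,0,0],[0,0,0],[0,0,0],[0,0,0],[0,0,0],[0,0,0],[0,0,0],[0,0,0],[0,0,0],[0,0,0],[0,0,0],[0,0,0],[0,0,0],[0,0,0],[0,0,0],[0,0,0.6],[0,0,0.8],[0,0,0.6],[0,0,0.18],[0,0,0]]}' >/dev/null
python3 - <<'E'
from station import vision
from h import *
report([513,178.6,140],69.5)
d=vision.get_image("wrist");np.savez("w4.npz",**d);cv2.imwrite("pics/w4.png",d["image"][:,:,::-1])
E
```

```text
t 8.4667 q [0.21 0.03 1.89 0.   1.23 2.14] tcp [421.6 179.9 137.9] tilt [-2.5e-03 -3.0e-04 -1.0e+00] F [ 1.  -0.1 -0.6] w 38.6 g 9.9
offset units [ 2.153 -0.766 -0.057] turn units 0.01
```

View pics/w4.png

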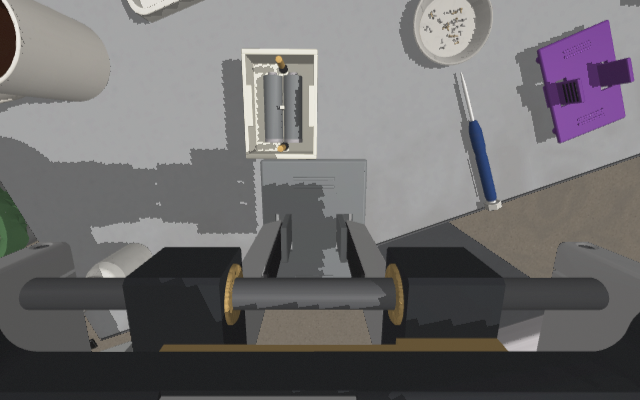

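The open box is fully in view, rim from (243,49) to (317,158), and the held plate is at (313,190). I measure both in this one view.

Run:
```python
from h import *
from scipy.spatial.transform import Rotation as Rn
d=dict(np.load("w4.npz"));P=cloud(d);I=d["image"]
Q=P[35:165,225:335].reshape(-1,3);m=(Q[:,2]>.034)&(Q[:,2]<.048)&(Q[:,1]<.25);print("rim cloud",rectof(Q[m]),m.sum(),np.median(Q[m][:,2]))
# colour mask: cream/white rim (warm, bright)
hsv=cv2.cvtColor(I,cv2.COLOR_RGB2HSV);mk=((I.min(2)>200)&(P[:,:,2]>.034)&(P[:,:,2]<.048)).astype(np.uint8);mk[:35]=0;mk[165:]=0;mk[:,:225]=0;mk[:,335:]=0
v,u=np.nonzero(mk);R=np.array([ray(d,a,b,.04) for a,b in zip(u,v)]);print("rim mask",rectof(R),len(u))
# pins (brass)
S=(I[:,:,0].astype(int)-I[:,:,2]>60)&(hsv[:,:,1]>100);
for k in ((50,75),(135,158)):
    vv,uu=np.nonzero(S[k[0]:k[1],265:300]);print("pin",ray(d,uu.mean()+265,vv.mean()+k[0],.043),len(uu))
# held plate
H=P[150:235,255:375].reshape(-1,3);m=(H[:,2]>.125)&(H[:,2]<.145);H=H[m];print("plate z",np.percentile(H[:,2],[5,50,95]),rectof(H))
# in tool frame at plate: fit left/right/far edges
from station import status
s=status.state();T=Rn.from_rotvec(s["ee_rot"]).as_matrix();L=(H-s["position"])@T*1000
print("tool x max",np.percentile(L[:,0],[1,99,99.8]))
far=L[(L[:,0]>25)];print("y range",np.percentile(far[:,1],[0.2,1,99,99.8]),"z",np.median(far[:,2]), "yaw rect",rectof(far/1000))
# slope of plate (tilt)
A=np.c_[far[:,:2],np.ones(len(far))];print("plane",np.linalg.lstsq(A,far[:,2],rcond=None)[0])
```

```text
rim cloud (array([514.6, 178.7]), array([67.1, 96. ]), 69.0) 2303 0.039369166592583604
rim mask (array([515. , 178.2]), array([66.2, 93.6]), 69.1) 1487
pin [0.54953767 0.1645245  0.043     ] 51
pin [0.47915546 0.19118767 0.043     ] 40
plate z [0.13407332 0.13537985 0.13663244] (array([443.1, 172.7]), array([67.2, 51.8]), 69.7)
tool x max [-0.13356546 47.68062822 48.15650474]
y range [-34.04472029 -33.36575498  31.67155672  32.35775811] z 2.746832054676179 yaw rect (array([36.5, -0.7]), array([67.2, 23.2]), 89.7)
plane [1.69317546e-02 1.77153221e-04 2.13364126e+00]
```

```bash
python3 -c "
from h import *
report([514.7,178.5,68],69.1)"
python3 -m inch '{"jaw":[0.41,0.41,0.41,0.41,0.41,0.41,0.41,0.41,0.41,0.41],"dp":[[0.25,-0.1,0],[0.5,-0.2,0],[0.6,-0.2,0],[0.5,-0.15,0],[0.3,-0.08,0],[0,0,0.3],[0,0,0.5],[0,0,0.5],[0,0,0.3],[0,0,0]],"rotation":[[0,0,0.02],[0,0,0.02],[0,0,0.02],[0,0,0],[0,0,0],[0,0,0],[0,0,0],[0,0,0],[0,0,0],[0,0,0]]}' >/dev/null
python3 -m inch '{"jaw":[0.41,0.41],"dp":[[0,0,0],[0,0,0]],"rotation":[[0,0,0],[0,0,0]]}' >/dev/null
python3 -c "
from h import *
report([514.7,178.5,68],69.1)"
```

```text
t 8.5167 q [0.21 0.03 1.89 0.   1.23 2.14] tcp [422.  179.8 138.2] tilt [-2.e-03 -2.e-04 -1.e+00] F [-0.6  0.2 -1.3] w 38.7 g 9.9
offset units [ 2.188 -0.779  1.749] turn units 0.072
t 9.5167 q [0.17 0.28 1.74 0.   1.12 2.11] tcp [514.3 176.8  75.7] tilt [ 1.1e-03  3.0e-04 -1.0e+00] F [ 0.1  0.9 -1.6] w 38.6 g 9.9
offset units [-0.007 -0.044  0.192] turn units -0.0
```

```bash
python3 -m inch '{"jaw":[0.41,0.41,0.41,0.41,0.41,0.41],"dp":[[0,-0.025,0.1],[0,0,0.12],[0,0,0.08],[0,0,0.05],[0,0,0],[0,0,0]],"rotation":[[0,0,0],[0,0,0],[0,0,0],[0,0,0],[0,0,0],[0,0,0]]}' >/dev/null
python3 - <<'E'
from station import vision
from h import *
report([514.7,178.5,46],69.1)
d=vision.get_image("wrist");w=d["image"];d2=vision.get_image("side");s=d2["image"]
a=cv2.resize(w[130:280,220:420],(600,450));b=cv2.resize(s[225:295,245:335],(200*9//7*1,200))
o=np.zeros((450,800,3),np.uint8);o[:,:500]=a[:,50:550];o[:200,505:505+b.shape[1]]=b
cv2.imwrite("pics/w5.png",o[:,:,::-1])
E
```

```text
t 10.0167 q [0.17 0.31 1.74 0.   1.09 2.11] tcp [514.1 177.5  60.9] tilt [-3.e-04 -1.e-04 -1.e+00] F [ 0.5 -0.2 -1.4] w 38.6 g 9.9
offset units [ 0.006 -0.03   0.373] turn units -0.002
```

View pics/w5.png

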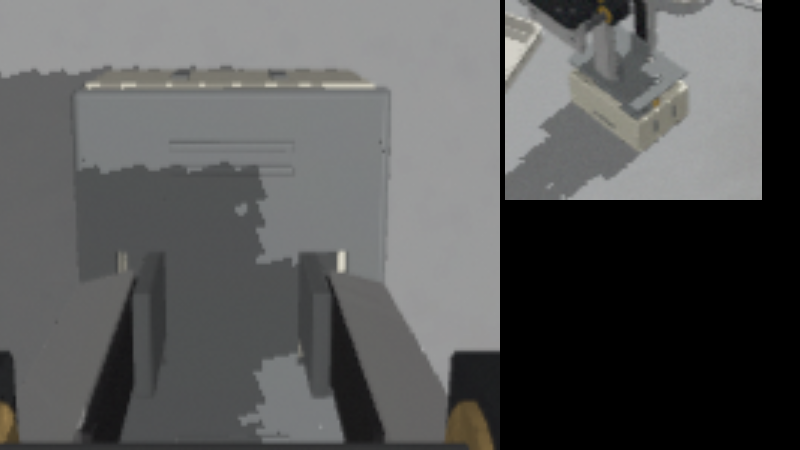

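The plate (75–390) is centred over the box edge (85–375) to within 1 mm. I lower it.

```bash
python3 -m inch '{"jaw":[0.41,0.41,0.41,0.41,0.41,0.41],"dp":[[0,-0.01,0.05],[0,0,0.05],[0,0,0.05],[0,0,0.03],[0,0,0],[0,0,0]],"rotation":[[0,0,0],[0,0,0],[0,0,0],[0,0,0],[0,0,0],[0,0,0]]}' >/dev/null
python3 -c "
from h import *
report([514.7,178.5,46],69.1)"
python3 -m inch '{"jaw":[0.41,0.41,0.41,0.41,0.41],"dp":[[0,0,0.03],[0,0,0.03],[0,0,0.03],[0,0,0],[0,0,0]],"rotation":[[0,0,0],[0,0,0],[0,0,0],[0,0,0],[0,0,0]]}' >/dev/null
python3 -c "
from h import *
report([514.7,178.5,46],69.1)"
```

```text
t 10.6167 q [0.17 0.32 1.75 0.   1.08 2.11] tcp [514.2 177.9  53.7] tilt [-4.e-04 -0.e+00 -1.e+00] F [-0.1 -0.4 -0.2] w 38.5 g 9.9
offset units [ 0.006 -0.019  0.191] turn units -0.002
t 11.0333 q [0.17 0.32 1.75 0.   1.07 2.11] tcp [514.6 178.   50.6] tilt [ 5.e-04  2.e-04 -1.e+00] F [-0.4  0.3  1.7] w 38.7 g 9.9
offset units [-0.003 -0.013  0.116] turn units -0.002
```

```bash
python3 -m inch '{"jaw":[0.41,0.41,0.41,0.41],"dp":[[0,0,0.03],[0,0,0.03],[0,0,0],[0,0,0]],"rotation":[[0,0,0],[0,0,0],[0,0,0],[0,0,0]]}' >/dev/null
python3 -c "
from h import *
report([514.7,178.5,46],69.1)"
python3 -m inch '{"jaw":[0.41,0.41,0.41,0.41],"dp":[[0,0,0.025],[0,0,0.025],[0,0,0],[0,0,0]],"rotation":[[0,0,0],[0,0,0],[0,0,0],[0,0,0]]}' >/dev/null
python3 -c "
from h import *
report([514.7,178.5,46],69.1)"
```

```text
t 11.3667 q [0.17 0.33 1.75 0.   1.07 2.11] tcp [514.7 178.   48.3] tilt [ 7.e-04  2.e-04 -1.e+00] F [-0.9 -0.3  3.8] w 38.8 g 9.9
offset units [-0.004 -0.012  0.057] turn units -0.001
t 11.7 q [0.17 0.33 1.75 0.   1.06 2.11] tcp [514.7 178.1  46.5] tilt [ 7.e-04  3.e-04 -1.e+00] F [-1.8  0.1  6.2] w 38.8 g 9.9
offset units [-0.005 -0.01   0.013] turn units -0.002
```

```bash
python3 -m inch '{"jaw":[0.41,0.41,0.41,0.41],"dp":[[0,0,0.015],[0,0,0.015],[0,0,0],[0,0,0]],"rotation":[[0,0,0],[0,0,0],[0,0,0],[0,0,0]]}' >/dev/null
python3 -c "
from h import *
report([514.7,178.5,46],69.1)"
python3 -m inch '{"jaw":[0.41,0.41,0.41,0.41],"dp":[[0,0,0.015],[0,0,0.015],[0,0,0],[0,0,0]],"rotation":[[0,0,0],[0,0,0],[0,0,0],[0,0,0]]}' >/dev/null
python3 -c "
from h import *
report([514.7,178.5,46],69.1)"
```

```text
t 12.0333 q [0.17 0.33 1.75 0.   1.06 2.11] tcp [514.8 178.2  46. ] tilt [ 8.e-04  4.e-04 -1.e+00] F [-3.4  0.6 10.5] w 38.9 g 9.9
offset units [-0.006 -0.006  0.   ] turn units -0.0
t 12.3667 q [0.17 0.33 1.75 0.   1.06 2.11] tcp [515.2 178.2  45.3] tilt [ 1.6e-03  3.0e-04 -1.0e+00] F [-3.3 -0.5 11.4] w 39.2 g 9.9
offset units [-0.015 -0.003 -0.017] turn units 0.001
```

```bash
python3 -m inch '{"jaw":[0.41,0.41,0.41,0.41],"dp":[[0,0,0.015],[0,0,0.015],[0,0,0],[0,0,0]],"rotation":[[0,0,0],[0,0,0],[0,0,0],[0,0,0]]}' >/dev/null
python3 -c "
from h import *
report([514.7,178.5,46],69.1)"
python3 -m inch '{"jaw":[0.41,0.41,0.41],"dp":[[0,0,0.015],[0,0,0],[0,0,0]],"rotation":[[0,0,0],[0,0,0],[0,0,0]]}' >/dev/null
python3 -c "
from h import *
report([514.7,178.5,46],69.1)"
```

```text
t 12.7 q [ 0.17  0.33  1.75 -0.    1.06  2.11] tcp [515.6 178.   44.3] tilt [ 2.5e-03  1.0e-04 -1.0e+00] F [-2.6 -0.9 13.3] w 38.9 g 10.1
offset units [-0.026 -0.003 -0.042] turn units 0.002
t 12.95 q [ 0.17  0.33  1.75 -0.    1.06  2.11] tcp [515.9 177.9  43.9] tilt [ 2.9e-03 -1.0e-04 -1.0e+00] F [-4.  -0.6 13.2] w 38.6 g 10.1
offset units [-0.032 -0.003 -0.053] turn units 0.002
```

```bash
python3 -m inch '{"jaw":[0.41,0.41,0.41],"dp":[[0,0,0.015],[0,0,0],[0,0,0]],"rotation":[[0,0,0],[0,0,0],[0,0,0]]}' >/dev/null
python3 -c "
from h import *
report([514.7,178.5,46],69.1)"
python3 -m inch '{"jaw":[0.41,0.41,0.41],"dp":[[0,0,0.015],[0,0,0],[0,0,0]],"rotation":[[0,0,0],[0,0,0],[0,0,0]]}' >/dev/null
python3 - <<'E'
from station import vision
from h import *
report([514.7,178.5,46],69.1)
d=vision.get_image("wrist");P=cloud(d);np.savez("w6.npz",**d)
cv2.imwrite("pics/w6.png",cv2.resize(d["image"][130:280,220:420,::-1],(800,600)))
E
```

```text
t 13.2 q [ 0.17  0.33  1.75 -0.    1.05  2.11] tcp [516.1 177.9  43.4] tilt [ 3.3e-03 -2.0e-04 -1.0e+00] F [-2.  -1.2 12.9] w 38.8 g 10.2
offset units [-0.037 -0.003 -0.065] turn units 0.002
t 13.45 q [ 0.17  0.33  1.75 -0.    1.05  2.11] tcp [516.2 177.8  42.9] tilt [ 3.6e-03 -3.0e-04 -1.0e+00] F [-2.7 -1.5 13.9] w 38.7 g 10.3
offset units [-0.042 -0.003 -0.078] turn units 0.003
```

View pics/w6.png

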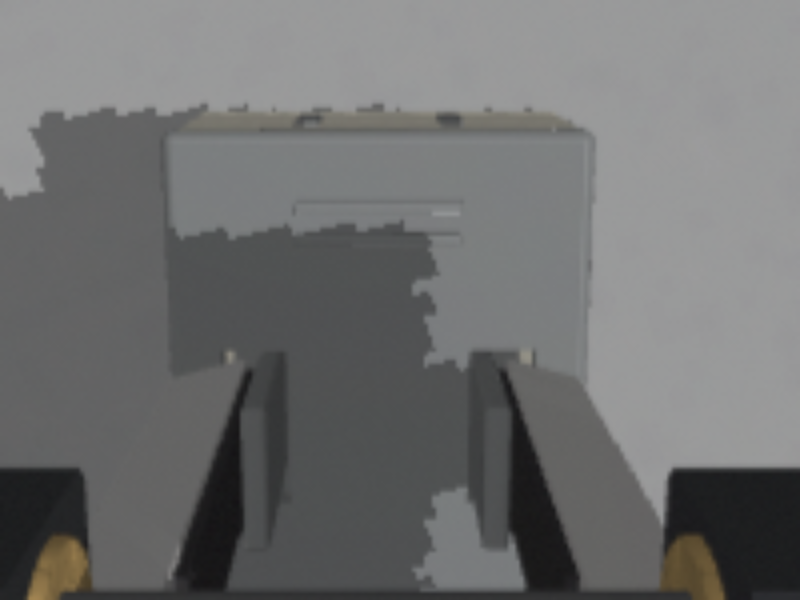

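The cover sits square on the box. I check plate height and tilt from this picture.

Run:
```python
from h import *
d=dict(np.load("w6.npz"));P=cloud(d)
Q=P[164:222,264:364].reshape(-1,3);Q=Q[(Q[:,2]>.035)&(Q[:,2]<.06)]
a=np.radians(-20.9);e=np.array([np.cos(a),np.sin(a)]);f=np.array([-e[1],e[0]])
X=(Q[:,:2]-[.5147,.1785]);A=np.c_[X@e,X@f,np.ones(len(Q))]
print(np.linalg.lstsq(A,Q[:,2],rcond=None)[0],np.percentile(A[:,0],[1,99]),np.percentile(A[:,1],[.5,99.5]),np.median(Q[A[:,0]>.035][:,2]),np.median(Q[:,2]))
w=dict(np.load("w1.npz"));Q=cloud(w)[150:172,292:340].reshape(-1,3);print("donor latched plate z (45)",np.median(Q[:,2]))
```

```text
[ 0.0056787  -0.00096857  0.04337381] [0.01120799 0.04756051] [-0.03029566  0.03162374] 0.04356246161163643 0.043558599661873226
donor latched plate z (45) 0.04489085262925796
```

```bash
python3 -m inch '{"jaw":[0.41,0.41,0.41],"dp":[[0,0,0.02],[0,0,0],[0,0,0]],"rotation":[[0,0,0],[0,0,0],[0,0,0]]}' >/dev/null
python3 -c "
from h import *
report([514.7,178.5,46],69.1)"
python3 -m inch '{"jaw":[0.41,0.41,0.41],"dp":[[0,0,0.02],[0,0,0],[0,0,0]],"rotation":[[0,0,0],[0,0,0],[0,0,0]]}' >/dev/null
python3 -c "
from h import *
report([514.7,178.5,46],69.1)"
```

```text
t 13.75 q [ 0.17  0.34  1.75 -0.    1.05  2.11] tcp [516.4 177.7  42.1] tilt [ 4.e-03 -4.e-04 -1.e+00] F [-2.7 -1.  13.1] w 39.0 g 10.3
offset units [-0.047 -0.003 -0.097] turn units 0.002
t 14.0 q [ 0.17  0.34  1.75 -0.    1.05  2.11] tcp [516.6 177.7  41.4] tilt [ 4.3e-03 -5.0e-04 -1.0e+00] F [-1.1 -2.1 14.6] w 39.2 g 10.8
offset units [-0.051 -0.003 -0.114] turn units 0.003
```

```bash
python3 -m inch '{"jaw":[0.42,0.43,0.44,0.44],"dp":[[0,0,0],[0,0,0],[0,0,0],[0,0,0]],"rotation":[[0,0,0],[0,0,0],[0,0,0],[0,0,0]]}' >/dev/null
python3 -c "
from h import *
report([514.7,178.5,46],69.1)"
python3 -m inch '{"jaw":[0.45,0.46,0.46],"dp":[[0,0,0],[0,0,0],[0,0,0]],"rotation":[[0,0,0],[0,0,0],[0,0,0]]}' >/dev/null
python3 - <<'E'
from station import vision
from h import *
report([514.7,178.5,46],69.1)
d=vision.get_image("wrist");P=cloud(d)
Q=P[164:200,264:364].reshape(-1,3);Q=Q[(Q[:,2]>.035)&(Q[:,2]<.06)];print(np.median(Q[:,2]))
E
```

```text
t 14.3333 q [ 0.17  0.34  1.75 -0.    1.05  2.11] tcp [516.5 177.4  41.4] tilt [ 0.004  -0.0011 -1.    ] F [-2.1 -2.8 13.8] w 41.2 g 21.9
offset units [-0.051 -0.011 -0.114] turn units 0.004
t 14.5833 q [ 0.17  0.34  1.75 -0.    1.05  2.11] tcp [516.5 177.4  41.6] tilt [ 0.004 -0.001 -1.   ] F [-3.2 -1.7 14.3] w 42.7 g 41.5
offset units [-0.052 -0.011 -0.111] turn units 0.003
0.04356023040551513
```

Opening loads the pads more, not less, so the fingertips seem caught, probably in the tab slots. I close back a little and check the fingertip shape against the plate, from depth already taken.

```bash
python3 -m inch '{"jaw":[0.44,0.425,0.425],"dp":[[0,0,0],[0,0,0],[0,0,0]],"rotation":[[0,0,0],[0,0,0],[0,0,0]]}' >/dev/null
python3 - <<'E'
from h import *
from scipy.spatial.transform import Rotation as Rn
report([514.7,178.5,46],69.1)
for f,pos,rv in (("w2.npz",[.5225,-.2265,.0723],None),("w4.npz",[.4216,.1799,.1379],None)):
    d=dict(np.load(f));P=cloud(d)
    a=np.radians(84.4 if f=="w2.npz" else 69.2);y=-np.array([np.cos(a),np.sin(a),0]);z=np.array([0,0,-1.]);x=np.cross(y,z)
    L=(P-pos)@np.array([x,y,z]).T*1000
    m=(d["range_z"]>0)&(np.abs(L[:,:,0]-8)<4)&(np.abs(L[:,:,1])<50)&(L[:,:,2]<12)&(L[:,:,2]>-30)
    Q=L[m];print(f,len(Q))
    for lo in range(-48,49,3):
        q=Q[(Q[:,1]>=lo)&(Q[:,1]<lo+3)]
        if len(q)>2: print(lo,len(q),"zmax",q[:,2].max().round(1),"x",np.median(q[:,0]).round(1))
E
```

```text
t 14.8833 q [ 0.17  0.34  1.75 -0.    1.05  2.11] tcp [516.6 177.6  41.5] tilt [ 4.4e-03 -5.0e-04 -1.0e+00] F [-1.9 -2.2 13.7] w 39.7 g 13.6
offset units [-0.052 -0.004 -0.112] turn units 0.001
w2.npz 1005
-48 4 zmax -15.3 x 9.9
-45 67 zmax -6.3 x 10.1
-42 76 zmax -3.3 x 10.1
-39 78 zmax 0.3 x 10.2
-36 183 zmax 0.9 x 8.5
-24 46 zmax 8.3 x 8.1
-21 41 zmax 11.8 x 7.7
18 20 zmax 10.4 x 8.3
21 49 zmax 6.8 x 8.0
24 23 zmax 9.3 x 7.7
30 102 zmax 0.5 x 7.1
33 114 zmax 0.8 x 10.1
36 81 zmax -1.1 x 10.3
39 75 zmax -4.4 x 10.4
42 45 zmax -7.4 x 10.5
w4.npz 1834
-36 12 zmax 4.2 x 9.4
-33 79 zmax 3.5 x 9.8
-30 104 zmax 3.6 x 9.9
-27 95 zmax 11.4 x 9.9
-24 119 zmax 12.0 x 9.8
-21 122 zmax 11.6 x 9.4
-18 123 zmax 11.7 x 9.6
-15 60 zmax 3.7 x 7.8
-12 48 zmax 3.7 x 8.2
-9 60 zmax 3.7 x 7.9
-6 60 zmax 4.0 x 8.2
-3 49 zmax 3.8 x 7.9
0 58 zmax 4.0 x 8.3
3 50 zmax 4.0 x 8.5
6 55 zmax 4.3 x 7.8
9 56 zmax 3.5 x 8.1
12 84 zmax 11.1 x 8.3
15 138 zmax 9.1 x 11.1
18 131 zmax 12.0 x 9.0
21 98 zmax 12.0 x 10.2
24 101 zmax 3.8 x 10.2
27 96 zmax 4.0 x 10.2
30 36 zmax 4.4 x 9.8
```

The tips have about a 45° outer bevel and a narrow end, so they are wedged in the slots. If I open and rise together along the bevel, it keeps holding the plate down while the tabs come out.

```bash
python3 -m inch '{"jaw":[0.43,0.435,0.44,0.445,0.445],"dp":[[0,0,-0.01],[0,0,-0.01],[0,0,-0.01],[0,0,-0.01],[0,0,0]],"rotation":[[0,0,0],[0,0,0],[0,0,0],[0,0,0],[0,0,0]]}' >/dev/null
cat >> h.py <<'E'
def pz():
    from station import vision
    d=vision.get_image("wrist");P=cloud(d);Q=P[150:200,264:364].reshape(-1,3);Q=Q[(Q[:,2]>.04)&(Q[:,2]<.06)];print("plate z",np.median(Q[:,2]).round(4))
E
python3 -c "
from h import *
report([514.7,178.5,46],69.1);pz()"
```

```text
t 15.3 q [ 0.17  0.34  1.75 -0.    1.05  2.11] tcp [516.4 177.5  41.9] tilt [ 4.3e-03 -7.0e-04 -1.0e+00] F [ 0.6 -2.1  7.2] w 41.8 g 25.0
offset units [-0.049 -0.009 -0.102] turn units 0.002
plate z 0.0439
```

```bash
python3 -m inch '{"jaw":[0.445,0.45,0.455,0.46,0.46],"dp":[[0,0,0.015],[0,0,0],[0,0,0],[0,0,0],[0,0,0]],"rotation":[[0,0,0],[0,0,0],[0,0,0],[0,0,0],[0,0,0]]}' >/dev/null
python3 -c "
from h import *
report([514.7,178.5,46],69.1);pz()"
python3 -m inch '{"jaw":[0.46,0.46,0.46,0.46],"dp":[[0,0,-0.01],[0,0,-0.01],[0,0,-0.01],[0,0,0]],"rotation":[[0,0,0],[0,0,0],[0,0,0],[0,0,0]]}' >/dev/null
python3 -c "
from h import *
report([514.7,178.5,46],69.1);pz()"
```

```text
t 15.7667 q [ 0.17  0.34  1.75 -0.    1.05  2.11] tcp [516.4 177.3  41.6] tilt [ 0.004 -0.001 -1.   ] F [-0.6 -2.3 10.1] w 42.2 g 38.7
offset units [-0.049 -0.012 -0.11 ] turn units 0.003
plate z 0.0436
t 16.15 q [ 0.17  0.34  1.75 -0.    1.05  2.11] tcp [516.4 177.3  42.4] tilt [ 4.1e-03 -9.0e-04 -1.0e+00] F [ 0.3 -2.3  7.2] w 42.5 g 37.6
offset units [-0.049 -0.013 -0.09 ] turn units 0.002
plate z 0.0443
```

```bash
python3 -m inch '{"jaw":[0.46,0.46,0.46,0.46],"dp":[[0,0,-0.01],[0,0,-0.01],[0,0,-0.01],[0,0,0]],"rotation":[[0,0,0],[0,0,0],[0,0,0],[0,0,0]]}' >/dev/null
python3 -c "
from h import *
report([514.7,178.5,46],69.1);pz()"
python3 -m inch '{"jaw":[0.46,0.46,0.46,0.46],"dp":[[0,0,-0.01],[0,0,-0.01],[0,0,-0.01],[0,0,0]],"rotation":[[0,0,0],[0,0,0],[0,0,0],[0,0,0]]}' >/dev/null
python3 -c "
from h import *
report([514.7,178.5,46],69.1);pz()"
```

```text
t 16.5333 q [ 0.17  0.33  1.75 -0.    1.05  2.11] tcp [516.3 177.4  43. ] tilt [ 4.e-03 -7.e-04 -1.e+00] F [ 3.1 -2.2  3.6] w 42.8 g 35.6
offset units [-0.046 -0.012 -0.075] turn units -0.0
plate z 0.0448
t 16.9167 q [ 0.17  0.33  1.75 -0.    1.05  2.11] tcp [515.5 178.   43.6] tilt [ 2.5e-03  3.0e-04 -1.0e+00] F [ 5.4 -1.9  2.4] w 43.1 g 25.6
offset units [-0.023 -0.006 -0.06 ] turn units -0.003
plate z 0.0452
```

```bash
cat >> h.py <<'E'
def pz():
    from station import vision
    d=vision.get_image("wrist");P=cloud(d);Q=P[140:215,264:364].reshape(-1,3);Q=Q[(Q[:,2]>.041)&(Q[:,2]<.06)]
    a=np.radians(-20.9);X=Q[:,:2]-[.5147,.1785];A=np.c_[X@[np.cos(a),np.sin(a)],X@[-np.sin(a),np.cos(a)],np.ones(len(Q))]
    s=np.linalg.lstsq(A,Q[:,2],rcond=None)[0];k=np.abs(Q[:,2]-A@s)<.002;s=np.linalg.lstsq(A[k],Q[k][:,2],rcond=None)[0]
    print("plate slope x,y, z0",s.round(4),"zmed",np.median(Q[:,2]).round(4))
E
python3 -m inch '{"jaw":[0.46,0.46,0.46,0.46],"dp":[[0,0,-0.01],[0,0,-0.01],[0,0,-0.01],[0,0,0]],"rotation":[[0,0,0],[0,0,0],[0,0,0],[0,0,0]]}' >/dev/null
python3 -c "
from h import *
report([514.7,178.5,46],69.1);pz()"
```

```text
t 17.3 q [0.17 0.33 1.75 0.   1.06 2.11] tcp [515.1 178.1  44.2] tilt [ 1.9e-03  6.0e-04 -1.0e+00] F [ 6.3 -0.7 -0.5] w 43.1 g 14.5
offset units [-0.013 -0.005 -0.044] turn units -0.003
plate slope x,y, z0 [ 0.0058 -0.0055  0.0453] zmed 0.0455
```

```bash
python3 -m inch '{"jaw":[0.46,0.46,0.46,0.46],"dp":[[0,0,-0.01],[0,0,-0.01],[0,0,-0.01],[0,0,0]],"rotation":[[0,0,0],[0,0,0],[0,0,0],[0,0,0]]}' >/dev/null
python3 -c "
from h import *
report([514.7,178.5,46],69.1);pz()"
python3 -m inch '{"jaw":[0.46,0.46,0.46,0.46],"dp":[[0,0,-0.015],[0,0,-0.015],[0,0,-0.015],[0,0,0]],"rotation":[[0,0,0],[0,0,0],[0,0,0],[0,0,0]]}' >/dev/null
python3 -c "
from h import *
report([514.7,178.5,46],69.1);pz()"
```

```text
t 17.6833 q [0.17 0.33 1.75 0.   1.06 2.11] tcp [514.2 178.6  45. ] tilt [-1.0e-04  1.4e-03 -1.0e+00] F [ 5.9  1.3 -3.6] w 43.3 g 4.2
offset units [ 0.013 -0.003 -0.026] turn units -0.005
plate slope x,y, z0 [ 0.0132 -0.0069  0.0453] zmed 0.0457
t 18.0667 q [0.17 0.33 1.75 0.   1.07 2.11] tcp [512.7 179.   46.5] tilt [-0.0032  0.0019 -1.    ] F [ 2.1  4.1 -3.4] w 43.2 g 3.2
offset units [ 0.052 -0.006  0.013] turn units -0.004
plate slope x,y, z0 [ 0.0051 -0.0041  0.0453] zmed 0.0454
```

The tips are out of the slots and the cover stayed put. I re-grip about 2 mm higher, press flush by pad friction, and release there.

```bash
python3 -m inch '{"jaw":[0.47,0.47,0.46,0.45,0.44,0.43,0.42,0.41,0.41,0.41],"dp":[[0,0,-0.03],[0.03,0,0],[0,0,0],[0,0,0],[0,0,0],[0,0,0],[0,0,0],[0,0,0],[0,0,0],[0,0,0]],"rotation":[[0,0,0],[0,0,0],[0,0,0],[0,0,0],[0,0,0],[0,0,0],[0,0,0],[0,0,0],[0,0,0],[0,0,0]]}' >/dev/null
python3 -c "
from h import *
report([514.7,178.5,46],69.1);pz()"
```

```text
t 18.95 q [ 0.17  0.33  1.75 -0.    1.07  2.11] tcp [515.1 177.2  48.9] tilt [-8.e-04 -4.e-04 -1.e+00] F [-3.1  1.2  5. ] w 39.1 g 9.9
offset units [-0.022 -0.027  0.074] turn units -0.002
plate slope x,y, z0 [-0.0104 -0.0036  0.0461] zmed 0.0458
```

```bash
python3 -m inch '{"jaw":[0.41,0.41,0.41,0.41,0.41],"dp":[[0,-0.015,0.02],[0,0,0.02],[0,0,0.02],[0,0,0],[0,0,0]],"rotation":[[0,0,0],[0,0,0],[0,0,0],[0,0,0],[0,0,0]]}' >/dev/null
python3 -c "
from h import *
report([514.7,178.5,46],69.1);pz()"
python3 -m inch '{"jaw":[0.41,0.41,0.41],"dp":[[0,0,0.015],[0,0,0],[0,0,0]],"rotation":[[0,0,0],[0,0,0],[0,0,0]]}' >/dev/null
python3 -c "
from h import *
report([514.7,178.5,46],69.1);pz()"
```

```text
t 19.4167 q [ 0.17  0.33  1.75 -0.    1.07  2.11] tcp [515.3 177.6  46.8] tilt [-1.e-03 -8.e-04 -1.e+00] F [-4.8  1.3  8.1] w 38.6 g 9.9
offset units [-0.023 -0.016  0.02 ] turn units -0.002
plate slope x,y, z0 [-0.0095 -0.0036  0.044 ] zmed 0.0437
t 19.7167 q [ 0.17  0.33  1.75 -0.    1.07  2.11] tcp [515.4 177.6  46.5] tilt [-9.e-04 -7.e-04 -1.e+00] F [-4.4  0.4  8.4] w 38.8 g 10.0
offset units [-0.024 -0.014  0.013] turn units -0.002
plate slope x,y, z0 [-0.0054 -0.0008  0.0438] zmed 0.0436
```

```bash
python3 -m inch '{"jaw":[0.41,0.41,0.42,0.43,0.44,0.45,0.46,0.46],"dp":[[0,0,0.02],[0,0,0],[0,0,0],[0,0,0.01],[0,0,0.01],[0,0,0],[0,0,0],[0,0,0]],"rotation":[[0,0,0],[0,0,0],[0,0,0],[0,0,0],[0,0,0],[0,0,0],[0,0,0],[0,0,0]]}' >/dev/null
python3 -c "
from h import *
report([514.7,178.5,46],69.1);pz()"
```

```text
t 20.4333 q [ 0.17  0.33  1.75 -0.    1.06  2.11] tcp [516.3 177.4  45.3] tilt [ 0.001  -0.0011 -1.    ] F [-3.  -0.4  8.7] w 42.9 g 6.5
offset units [-0.046 -0.011 -0.019] turn units -0.001
plate slope x,y, z0 [-0.004  -0.0002  0.0437] zmed 0.0436
```

```bash
python3 -m inch '{"jaw":[0.465,0.47,0.48,0.49,0.5,0.5],"dp":[[0,0,0],[0,0,0],[0,0,0],[0,0,0],[0,0,0],[0,0,0]],"rotation":[[0,0,0],[0,0,0],[0,0,0],[0,0,0],[0,0,0],[0,0,0]]}' >/dev/null
python3 -c "
from h import *
report([514.7,178.5,46],69.1);pz()"
```

```text
t 20.9833 q [ 0.17  0.33  1.75 -0.    1.06  2.11] tcp [516.8 177.1  45. ] tilt [ 0.0021 -0.0015 -1.    ] F [-1.6 -1.3  7.5] w 46.7 g 4.2
offset units [-0.061 -0.013 -0.024] turn units -0.0
plate slope x,y, z0 [-0.0167 -0.0013  0.0443] zmed 0.0438
```

The tabs followed the pads out to 46.7 mm with the plate still down, so it is latched. I open fully clear and withdraw.

```bash
python3 -m inch '{"jaw":[0.52,0.54,0.57,0.6,0.6,0.6],"dp":[[0,0,0],[0,0,0],[0,0,0],[0,0,0],[0,0,-0.03],[0,0,0]],"rotation":[[0,0,0],[0,0,0],[0,0,0],[0,0,0],[0,0,0],[0,0,0]]}' >/dev/null
python3 -c "
from h import *
report([514.7,178.5,46],69.1);pz()"
```

```text
t 21.5333 q [ 0.17  0.33  1.75 -0.    1.06  2.11] tcp [516.6 177.5  45.5] tilt [ 1.8e-03 -8.0e-04 -1.0e+00] F [ 1.3 -0.1  3.8] w 56.1 g 2.3
offset units [-0.053 -0.008 -0.012] turn units -0.002
plate slope x,y, z0 [-0.0035  0.0005  0.0449] zmed 0.0448
```

```bash
python3 -m inch '{"jaw":[0.65,0.65,0.65,0.65,0.65,0.65,0.65,0.65,0.65],"dp":[[0,0,-0.1],[0,0,-0.2],[0,0,-0.4],[0,0,-0.5],[0,0,-0.5],[-0.6,0,-0.5],[-0.6,0,-0.5],[-0.6,0,-0.3],[0,0,0]],"rotation":[[0,0,0],[0,0,0],[0,0,0],[0,0,0],[0,0,0],[0,0,0],[0,0,0],[0,0,0],[0,0,0]]}' >/dev/null
python3 - <<'E'
from station import vision
from h import *
report([514.7,178.5,46],69.1)
d=vision.get_image("wrist");P=cloud(d);a=np.radians(-20.9);X=P[:,:,:2]-[.5147,.1785];A=X@[np.cos(a),np.sin(a)];B=X@[-np.sin(a),np.cos(a)];Z=P[:,:,2]
m=(abs(A)<.055)&(abs(B)<.045)&(d["range_z"]>0)
k=m&(Z>.036)&(Z<.052);k2=k&(abs(A)<.045)&(abs(B)<.031)
print("plate",rectof(P[k]),np.median(Z[k2]),np.linalg.lstsq(np.c_[A[k2],B[k2],np.ones(k2.sum())],Z[k2],rcond=None)[0].round(4))
t=m&(Z>.056);print("tabs y",np.percentile(B[t],[0.5,2,98,99.5]).round(4),"x",np.percentile(A[t],[1,99]).round(4),"top",np.percentile(Z[t],98))
v,u=np.nonzero(m);c=d["image"][max(v.min()-25,0):v.max()+25,max(u.min()-30,0):u.max()+30,::-1]
T=vision.get_image("top")["image"][170:260,140:400,::-1]
f=800/T.shape[1];T=cv2.resize(T,(800,int(T.shape[0]*f)));c=cv2.resize(c,(int(c.shape[1]*310/c.shape[0]),310))
o=np.zeros((T.shape[0]+310,800,3),np.uint8);o[:310,:min(800,c.shape[1])]=c[:,:800];o[310:]=T;cv2.imwrite("pics/end.png",o[:600])
E
```

```text
t 22.3333 q [0.25 0.06 1.79 0.   1.29 2.19] tcp [447.  205.3 168.5] tilt [ 0.0032  0.0018 -1.    ] F [ 0.6 -0.   0.1] w 61.3 g 0.0
offset units [1.813 0.035 3.067] turn units 0.018
plate (array([515.2, 178.2]), array([67.4, 96.7]), 69.3) 0.04483492122802746 [-0.002  -0.0005  0.0448]
tabs y [-0.0447 -0.0437  0.0437  0.0447] x [-0.0543 -0.0385] top 0.30551294558138914
```

View pics/end.png

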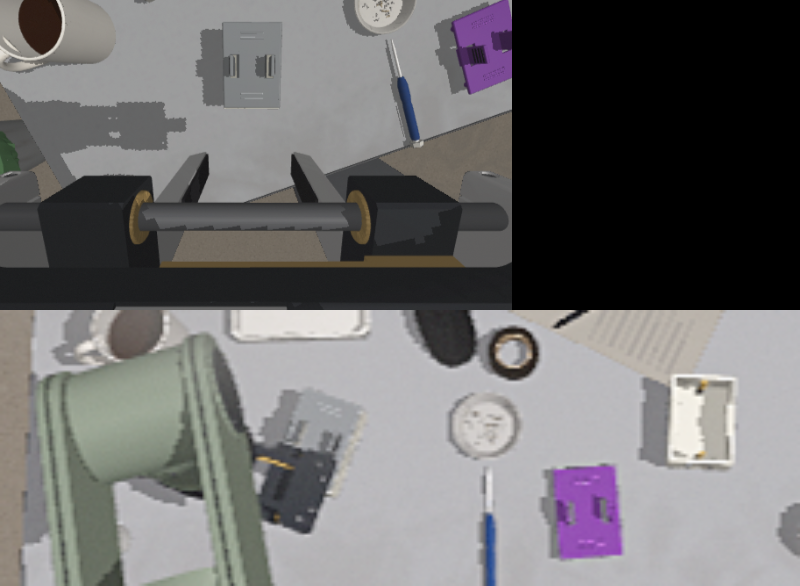

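The end view shows the grey cover on the open box at (252,65). Both tabs are out, with their slots open on the inner side. The plate is level at 44.8 mm (latched is 45), and the bystanders have not moved. I hand in.

```bash
python3 -c "
from station import finish_job
print(finish_job())"
```

```text
the job is handed in; nothing more can be done
None
```

The cover is off the donor box and, as measured, latched level on both sides of the open box (plate at 44.8 mm; 45 is latched), and the job is handed in at about 22 s. On the first press the fingertips wedged in the tab slots, with pad readings up to 41 N as the jaw opened; I took this as load on the plate rather than the tabs, and saw no damage in the last picture.

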